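# Hook a shelf bracket into the slotted upright beside the microscope

## Task

Hang the loose shelf bracket on the slotted upright: press its two hook tabs into the top two slots until its back plate is against the strip, then push it down until it is fully home and the spring catch has snapped out over its back plate, and let go of it. The strip's exact height is not known, so feel for the slots; it is light, so never push the bracket against it harder than about 40 N. Leave the dish, the bottle and the slide box where they are.

Things in the scene. Friction and masses are not known exactly. Their poses are not given: they have to be found in the camera images.
- bracket: Loose steel shelf bracket, 0.35 kg, standing on the bench. Origin: centre of its underside; x from front lip to back plate, z up. Arm: bar 12 mm thick (y), 40 tall (z 0 to 40) between lip and plate; grip it across y at x about -5. Lip x -70 to -62, 56 wide, 48 tall. Back plate x 64 to 70, 56 wide, 76 tall. Hooks: see hooks.
- back (a point): On the bracket: middle of the lower edge of the back plate's rear face, 70 mm in +x of the bracket's origin, same axes. When the bracket is home it lies at face but for the strip's unmeasured height.
- hooks (a point): On the bracket, 75.5 mm in +x of its origin, z 14, same axes: foot of the lower neck. Two tabs 4 mm thick at y = 0, 40 mm apart in z. Each: neck x 70 to 75.5, 8 mm tall (z 14 to 22; 54 to 62), then a hook x 75.5 to 80.5 from the neck's top to 9 mm below its underside (z 5 to 22; 45 to 62).
- upright: Upright fixed to the bench: white U post 88 mm wide, 43 deep, 224 tall, on a grey base 150 x 180 x 12 (50 mm of it in front). Origin: on the bench below the middle of the strip's front face; x points into the upright, z up. The aluminium strip, 4 mm thick, 76 wide, face at x = 0, has one column of four slots at y = 0; 34 mm free behind it.
- face (a point): Fixed to the post, axes as the upright: middle of the strip's face, 116 mm above the bench, where back is when the bracket is home in a strip at nominal height. The strip (slots and catch together) is clamped anywhere from 15 mm lower to 15 mm higher; that is not measured and must be felt for.
- slot (a point): Fixed to the post: nominal middle of the lower edge of the top slot, 170 mm above the bench (true height -15 to +15 mm); the next is 40 mm below. Slots are 8 mm wide, 19.5 tall. The hooks pass in with the bracket 9 to 11.5 mm above its home height; pushed down, it stops rigidly with the necks on the slots' lower edges.
- catch (a joint): Spring catch (m): two dark noses, 12 mm wide, 8 tall, 38 apart, above the top slot, 6 mm out of the face at 0; grows as the back plate pushes them in (about 6 mm with the plate against the strip). Spring 3 N at rest, 6 N when in. Once home they spring out to 0, with their undersides 2.5 mm over the plate's top edge.
- dish: Covered glass dish, 94 mm across, 20 mm tall, bystander; origin under its centre.
- reagent: Amber bottle, 60 mm across, 120 mm tall, bystander; origin under its centre.
- slidebox: Grey box for slides, 90 x 170 x 35 mm (x, y, z), bystander; origin under its centre.
Mind the look-alikes: they are no part of the job. Of the things that look like the upright, take the one that is nearest to the robot's base at the start.

How it is judged:
On the way, in this order (a step that is already met when the one before it is completed fails the run):
1. the hooks are through the top two slots and the back plate, against the strip, holds the catch pushed in (value of joint catch above 0.003 m and x of back in the frame of face above -0.003 m and z of back in the frame of face between -0.009 and 0.03 m), for 0.05 s.
2. the bracket is down and the catch has sprung out over its back plate (value of joint catch below 0.0015 m and x of back in the frame of face above -0.004 m and z of back in the frame of face below 0.018 m), for 0.1 s.
At the end, for the whole second after the job is handed in: Bracket released, at rest in the top two slots: back plate against the strip (lower rear edge within 4 mm), height within 18 mm of nominal (strip varies 15), square and upright within 0.1 rad, catch sprung out over the back plate (under 1.5 mm pushed in), bystanders within 15 mm (all of step 2 and x of back in the frame of face below 0.003 m and z of back in the frame of face above -0.018 m and angle between the x axis of bracket and the x axis of upright, either way round below 0.1 rad and angle between bracket's own z axis and vertical below 0.1 rad and linear speed of bracket below 0.01 m/s and contact force between bracket and the fingers below 0.1 N); the robot touches nothing.
It fails at once if the robot pushes the bracket against the upright harder than 40 N (the bracket's own settling once let go does not count) (contact force between bracket and upright above 40 N and contact force between bracket and the fingers above 8 N).
It fails at once if the dish is moved by more than 15 mm (distance of dish from where it was at the start of the episode above 0.015 m).
It fails at once if the bottle is moved by more than 15 mm (distance of reagent from where it was at the start of the episode above 0.015 m).
It fails at once if the slide box is moved by more than 15 mm (distance of slidebox from where it was at the start of the episode above 0.015 m).
It also fails if it takes over 67 s, if anything falls off the work surface, if the arm or the gripper's body presses on something with over 40 N, if the wrist force passes 120 N, or if a joint passes its speed limit or range.

## Robot

A 6-joint arm with a two-finger parallel gripper is mounted at the origin on the work surface. World frame = base frame: x ahead of the robot, y to its left, z up, the work surface at z = 0. Lengths are in m, angles in rad, forces in N, time in s.
With the tool pointing down it reaches from about 0.225 to 0.875 m from the base axis. Payload 3.4 kg.
Tool frame: the origin (TCP) lies on the centre line of the jaws, within the pads' length; the fingertips stand 17 mm ahead of it and the grasp point (between the pads) lies 2 mm behind it; z points along the fingers, y is the line along which they close (so a half turn about z gives the same grasp; the last joint's range is limited). The gripper opens to 85 mm and grips with 20 to 120 N. Pads are 22 mm wide; open, the fingers measure 114 mm over their backs; the gripper's body (76 mm by 85 mm) begins 54 mm behind the grasp point. The pads swing forward as they close: fully open they stand 13 mm farther back than shut.
Start: joints at [1.078, 0.276, 1.505, -0, 1.361, -0.121], TCP at [0.209, 0.536, 0.248] pointing down, gripper open.
Joint ranges: [-2.89, 2.89], [-0.75, 2.08], [0.22, 2.7], [-1.18, 4.32], [0.11, 2.71], [-2.7, 2.7]. Speed limits (rad/s): [2.57, 2.57, 3.14, 3.14, 3.14, 3.14].

## Interface

Orientations are given as a unit quaternion [w, x, y, z].
In Python, from rig import manip gives the robot as it stands.
- The arm moves only by the tool move_arm, never from a script. Its argument "steps" is one flat list of numbers, 7 for each row, row after row: the turn, a rotation vector about the world's x, y, z normalised to -1 to 1, where 1 is 360 degrees, then the shift along the world's x, y, z normalised to -1 to 1, where 1 is 1 m, then the opening, from -1 (shut) to 1 (fully open). A call has exactly 10 rows; each row is the pose to reach, as a shift and turn from the pose commanded when the call began, turning the shorter way round; what a row does not reach only later rows make up. A row lasts 1/10 s, in which the tool goes at most 50 mm and 8.59 degrees, less where a joint would pass 70% of its speed; a pose out of reach is approached as far as the arm can. A call with a number of a shift or a turn outside -1 to 1 is refused whole. A call with a gripper value outside its range is refused whole. The fingers move at their own pace and stop on an object; "squeeze" is the grip in N (left out, the last holds). Time passes only in rows, so rows that repeat a pose let the fingers close, or fill a call up. It gives the time, the measured TCP pose, the force, the opening and the grip force at its end, in the units of the state.
- manip.get_state(): the state, without advancing time (a new reading comes with each control period).
- manip.get_image(name): name is "side" or "top"; returns a dict with "pixels" (480x640x3 uint8, blue, green, red), "fx", "fy", "cx", "cy" (pixels), "D" ([k1, k2, p1, p2, k3] as OpenCV has them; the pictures are not rectified), "R" (3x3) and "t" (3): a world point X has camera coordinates R X + t. Camera axes: x right, y down, z forward; pixel columns grow to the right and rows downward; lengths in m; the calibration is good to about 2 mm. A picture is of the moment at which its call begins. There is no depth.
- manip.sign_off(): hands the job in; it is judged then, once.
The state is a dict: "clock": time; "qpos": joint angles; "qd": joint speeds; "effort": joint torques, N m; "position": TCP position; "ee_rot": TCP orientation; "contact_force": force on the tool from outside, world axes, zero at the start; "moment": the same for the moment, N m; "width": finger opening in m; "gripper_force": force on a finger pad.
Only numpy, scipy, OpenCV 4.12 (cv2) and the standard library are available. Lean on these libraries where they do the work, as an engineer would, in place of code of your own. Each camera call takes 0.05 s, during which the arm holds its last target. There are 200 camera calls.

## Working session

There is one attempt and no reset: what is moved stays moved. The work goes in short steps, Python scripts to look and compute and a tool call to move; the robot and the scene stay as the last step left them, time stands still between calls to the robot, and variables do not carry over. Pictures are saved under pics/ and viewed, at most 10 in all, crops included, and the job is handed in when it is done.

Besides the shell and the picture viewer there is one more tool, called as name(argument=value, ...) on one line, values as JSON. move_arm: Moves the arm, as the interface text tells. Scaled input: -1 to 1 covers 1 m each way for a shift and 360 degrees each way for a turn. Its arguments: {"type":"object","properties":{"steps":{"type":"array"},"squeeze":{"type":"number"}},"required":["steps"]}

```bash
ls; mkdir -p pics; python3 - <<'E'
from rig import manip
import cv2,pickle
d={}
for n in("side","top"):
    d[n]=manip.get_image(n); cv2.imwrite(f"pics/{n}0.png",d[n]["pixels"])
    print(n,{k:v for k,v in d[n].items() if k!="pixels"})
pickle.dump(d,open("im0.pkl","wb"))
print(manip.get_state())
E
```

```text
pics
side {'fx': 460.22490044081053, 'fy': 460.22490044081053, 'cx': 315.7581264619097, 'cy': 238.75225709874, 'D': array([0.02539892, 0.        , 0.        , 0.        , 0.        ]), 'R': array([[ 0.37022978, -0.92878618,  0.01691581],
       [-0.71951725, -0.29823433, -0.62717718],
       [ 0.58755837,  0.22002846, -0.77869291]]), 't': array([-0.28202118,  0.49957032,  1.12428135])}
top {'fx': 591.117133793456, 'fy': 591.117133793456, 'cx': 322.9939304670231, 'cy': 231.6863677418488, 'D': array([-0.11379955,  0.        ,  0.        ,  0.        ,  0.        ]), 'R': array([[ 9.52980277e-04, -9.99978129e-01, -6.54465242e-03],
       [-9.87563428e-01,  8.78307827e-05, -1.57221081e-01],
       [ 1.57218218e-01,  6.61308797e-03, -9.87541746e-01]]), 't': array([-0.05953699,  0.61501543,  1.67930155])}
{'clock': 0.1, 'qpos': array([ 1.07800419e+00,  2.76541295e-01,  1.50597786e+00, -1.03305004e-05,
        1.36071426e+00, -1.21026616e-01]), 'qd': array([-0.00036607, -0.00140154, -0.00324465, -0.00010912, -0.00060931,
        0.00147268]), 'effort': array([ 3.58038909e-03, -4.17702019e+01, -2.46406174e+01,  2.30102683e-05,
        5.83797635e-03,  1.03374299e-05]), 'position': array([0.2086914 , 0.53532748, 0.24753218]), 'ee_rot': array([-2.43033650e-04,  1.84813034e-01,  9.82773356e-01, -7.83571863e-04]), 'contact_force': array([0.38402862, 0.80470304, 0.30752838]), 'moment': array([ 0.02016509,  0.00929372, -0.01075265]), 'gripper_force': 0.0, 'width': 0.08540622143549667}
```

View pics/side0.png

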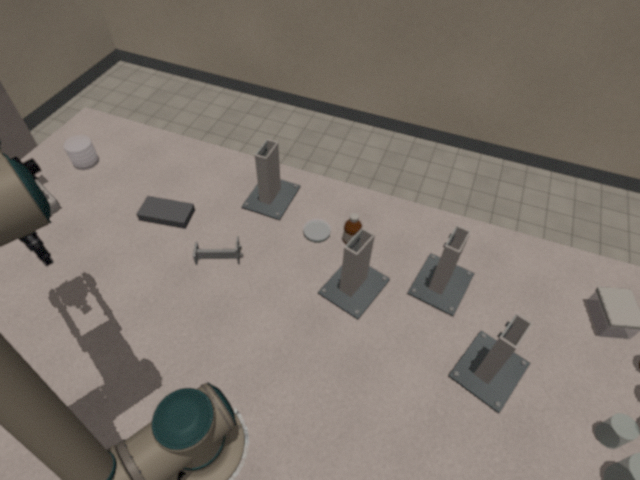

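View pics/top0.png

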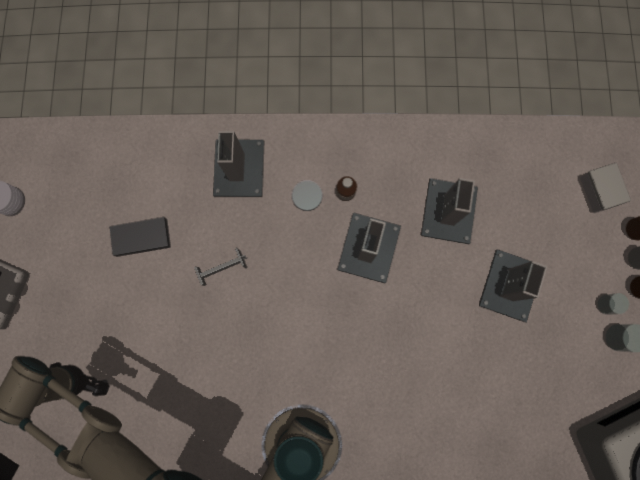

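Side view: the bracket is at about (217,250) and four uprights are visible. In the top view the bracket is at (221,266), and the upright nearest the base (302,445) is the one at (368,247). The dish is at (307,195), the bottle at (346,188) and the box at (140,236).

```bash
python3 - <<'E'
import cv2,pickle,numpy as np
d=pickle.load(open("im0.pkl","rb"))
def c(n,u,v,w,h,s): return cv2.resize(d[n]["pixels"][v:v+h,u:u+w],None,fx=s,fy=s,interpolation=cv2.INTER_CUBIC)
a=np.vstack([np.hstack([c("top",330,205,80,80,5),c("side",310,225,80,100,4)[:400].copy() if 0 else cv2.resize(c("side",310,225,80,100,4),(320,400))]),
 np.hstack([c("top",190,240,65,50,5)[:200,:360] if 0 else cv2.resize(c("top",190,240,65,50,5),(325,250))[:200] if 0 else cv2.resize(c("top",190,240,72,40,5),(360,200)),cv2.resize(c("side",187,228,72,40,5),(360,200))])]) if False else None
A=c("top",330,205,80,80,4);B=c("side",310,225,80,100,4)[:320*100//80]
A=cv2.copyMakeBorder(A,0,80,0,0,0)
top=np.hstack([A,B])
bot=np.hstack([c("top",190,240,64,40,5),c("side",187,228,64,40,5)])
a=np.vstack([top,bot[:200]]) 
print(a.shape); cv2.imwrite("pics/crop1.png",a)
E
```

```text
(600, 640, 3)
```

View pics/crop1.png

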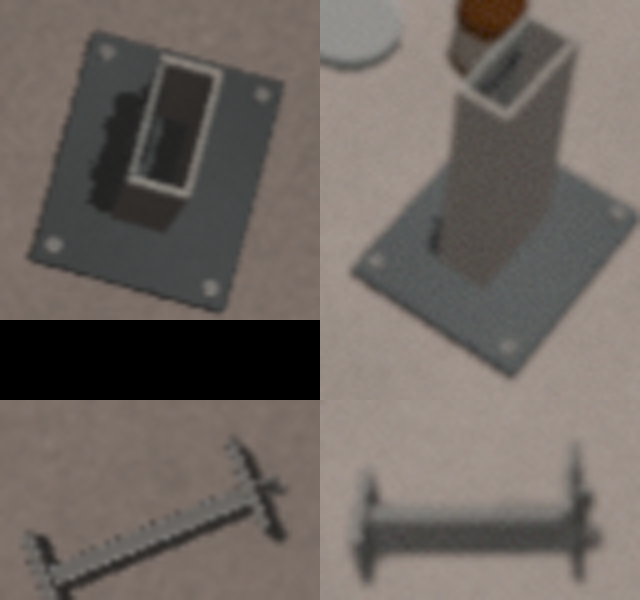

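The crop shows the bracket's hook end on the right, towards the upright. The post's broad face on the side-camera side is plain, so the strip with slots is on the left (+y) side. Next I'll measure by mask and ray.

```bash
cat > h.py <<'E'
import cv2,numpy as np
def ray(im,uv):
    K=np.array([[im["fx"],0,im["cx"]],[0,im["fy"],im["cy"]],[0,0,1]])
    p=cv2.undistortPoints(np.array(uv,float).reshape(-1,1,2),K,im["D"]).reshape(-1,2)
    d=np.c_[p,np.ones(len(p))]@im["R"]; return -im["R"].T@im["t"],d
def onz(im,uv,z):
    c,d=ray(im,uv); return c+d*((z-c[2])/d[:,2])[:,None]
def proj(im,X):
    K=np.array([[im["fx"],0,im["cx"]],[0,im["fy"],im["cy"]],[0,0,1]])
    return cv2.projectPoints(np.array(X,float).reshape(-1,1,3),cv2.Rodrigues(im["R"])[0],im["t"],K,im["D"])[0].reshape(-1,2)
E
python3 - <<'E'
import pickle,cv2,numpy as np
from h import *
d=pickle.load(open("im0.pkl","rb"))
np.set_printoptions(precision=4,suppress=True)
for n,(u,v,w,h) in {"top":(325,200,90,90),"side":(310,225,90,100)}.items():
    im=d[n]; p=im["pixels"][v:v+h,u:u+w].astype(int)
    diff=p[...,2]-p[...,0]   # bench reddish, base bluish
    m=((diff<0)).astype(np.uint8)
    m=cv2.morphologyEx(m,cv2.MORPH_CLOSE,np.ones((7,7)))
    m=cv2.morphologyEx(m,cv2.MORPH_OPEN,np.ones((3,3)))
    cs=max(cv2.findContours(m,0,2)[0],key=cv2.contourArea)
    uv=cs.reshape(-1,2)+[u,v]
    P=onz(im,uv,0.012)[:,:2]
    r=cv2.minAreaRect((P*1000).astype(np.float32)); print(n,r); print(cv2.boxPoints(r))
    cv2.imwrite(f"pics/m_{n}.png",m*255)
# rim in top: bright
im=d["top"]; p=im["pixels"][205:285,330:410]; g=p.max(2)
for t in(105,120,135):
    m=(cv2.GaussianBlur(g,(0,0),.7)>t).astype(np.uint8); m[:,:30]=0; m[:12]=0;m[50:]=0;m[:,56:]=0
    cs=np.argwhere(m)[:,::-1]
    if len(cs)<20: continue
    P=onz(im,cs+[330,205],0.224)[:,:2]*1000
    print(t,len(cs),cv2.minAreaRect(P.astype(np.float32)),cs.min(0),cs.max(0))
# enhanced crop
def c(n,u,v,w,h,s): return cv2.resize(d[n]["pixels"][v:v+h,u:u+w],None,fx=s,fy=s,interpolation=cv2.INTER_CUBIC)
a=np.hstack([c("top",345,212,40,60,10),c("top",195,245,60,45,6.67)[:300] if 0 else cv2.resize(c("top",195,245,54,81,5),(400,600))])
a=cv2.convertScaleAbs(a,alpha=1.9,beta=-40); print(a.shape); cv2.imwrite("pics/crop2.png",a)
E
```

```text
top ((573.5381469726562, -195.77999877929688), (143.7255401611328, 174.41563415527344), 74.45216369628906)
[[ 470.2592 -241.6377]
 [ 638.2924 -288.3885]
 [ 676.817  -149.9223]
 [ 508.7839 -103.1715]]
side ((568.7469482421875, -201.9378662109375), (141.75421142578125, 172.63214111328125), 74.40792083740234)
[[ 466.5565 -247.0061]
 [ 632.8358 -293.4073]
 [ 670.9374 -156.8697]
 [ 504.6581 -110.4684]]
105 93 ((581.9844970703125, -195.61672973632812), (37.67552947998047, 100.27197265625), 74.65459442138672) [33 12] [55 48]
(600, 800, 3)
```

View pics/crop2.png

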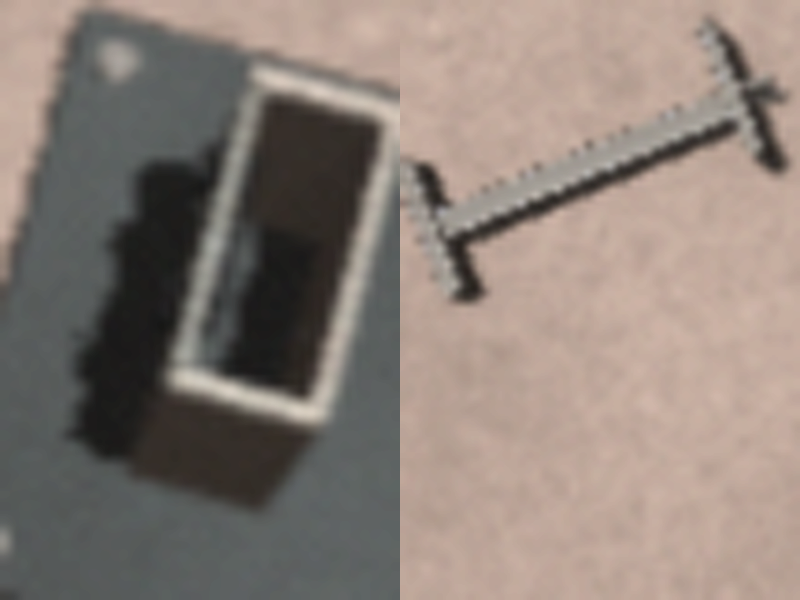

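```bash
python3 - <<'E'
import pickle,cv2,numpy as np
from h import *
d=pickle.load(open("im0.pkl","rb"))
np.set_printoptions(precision=1,suppress=True)
ex=np.array([-0.268,-0.963]);ey=np.array([0.963,-0.268])
B={"top":np.array([573.5,-195.8]),"side":np.array([568.7,-201.9])}
R={"top":[(370.3,218.5),(385.3,223),(377.5,254.5),(361.5,250.2)],"side":[(346.25,247.5),(356.25,253.75),(373.75,235.5),(362.5,230)]}
for n in R:
    P=onz(d[n],R[n],.224)[:,:2]*1000
    print(n,P.tolist()); r=P-B[n]; print(np.c_[r@ex,r@ey]," mean",(r@ex).mean(),(r@ey).mean())
def c(n,u,v,w,h,s): return cv2.resize(d[n]["pixels"][v:v+h,u:u+w],None,fx=s,fy=s,interpolation=cv2.INTER_CUBIC)
a=np.vstack([np.hstack([c("top",480,245,70,50,5),c("top",420,172,70,50,5)]),np.hstack([c("side",450,315,70,50,5),c("side",325,255,70,50,5)])])
a=cv2.convertScaleAbs(a,alpha=1.8,beta=-30); cv2.imwrite("pics/crop3.png",a)
E
```

```text
top [[622.228779457583, -184.93153360904202], [610.2110566493068, -224.28249064543803], [526.8456953340799, -202.62998118047176], [538.1642722756491, -160.97751082998758]]
[[-23.5  44. ]
 [ 17.6  43. ]
 [ 19.1 -43.1]
 [-24.1 -43.4]]  mean -2.7297568082293067 0.1351818345268896
side [[538.176953078867, -172.6325044717208], [528.5712133707754, -203.9885090159984], [606.0119816614449, -228.28850490497985], [612.8781896587902, -193.80528956742674]]
[[-20.  -37.2]
 [ 12.8 -38.1]
 [ 15.4  43. ]
 [-19.6  40.4]]  mean -2.865278614181498 2.014021951426381
```

View pics/crop3.png

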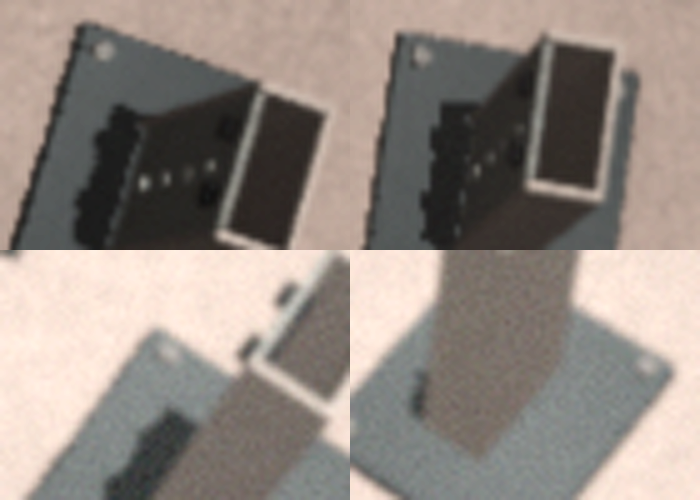

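The crops show slots and catch noses on the +y face of the two neighbouring uprights. The target's rim is offset by -2.8 mm from its base, which also puts its strip on the +y side. Now the bracket.

```bash
python3 - <<'E'
import pickle,cv2,numpy as np
from h import *
d=pickle.load(open("im0.pkl","rb"))
np.set_printoptions(precision=1,suppress=True)
im=d["top"];u,v,w,h=190,242,65,46
p=im["pixels"][v:v+h,u:u+w].astype(int)
m=((p[...,2]-p[...,0])<9).astype(np.uint8)
n,l,s,_=cv2.connectedComponentsWithStats(m); k=1+s[1:,4].argmax(); m=(l==k)
print(s[k])
top=m&(p.max(2)>105)
uv=np.argwhere(top)[:,::-1]+[u,v]
P=onz(im,uv,.04)[:,:2]*1000
print(len(P),P.mean(0))
E1=np.array([(200.4,275.0),(241.6,258.5)]);Q=onz(im,E1,.04)[:,:2]*1000
dx=Q[1]-Q[0];print(Q,np.linalg.norm(dx)); 
c=Q.mean(0);
for it in range(4):
    ax=dx/np.linalg.norm(dx);ay=np.array([-ax[1],ax[0]])
    r=P-c; s_=r@ax;t_=r@ay; k=(abs(s_)<50)&(abs(t_-0)<9)
    f=np.polyfit(s_[k],t_[k],1); ang=np.arctan(f[0]); c=c+ay*f[1]; 
    dx=ax*np.cos(ang)+ay*np.sin(ang)
print("axis",dx,np.degrees(np.arctan2(dx[1],dx[0])),"c",c,k.sum(),t_[k].min(),t_[k].max())
# silhouettes ends, along axis, at various planes
uvm=np.argwhere(m)[:,::-1]+[u,v]
for z in(.04,.048,.076,.058):
    r=onz(im,uvm,z)[:,:2]*1000-c; ay=np.array([-dx[1],dx[0]])
    print(z,(r@dx).min(),(r@dx).max(),[((r@ay)[sel].min(),(r@ay)[sel].max()) for sel in((r@dx)<-50,(r@dx)>50)])
    r=P*0+onz(im,uv,z)[:,:2]*1000-c
    print("  bright",np.sort(r@dx)[[0,3,-4,-1]])
for n_,q in(("dish",(307,195)),("bottle",(346,188)),("box",(140,236))): print(n_,onz(im,[q],.03)[:,:2]*1000)
E
```

```text
[  5   6  51  37 360]
110 [510.3 245.7]
[[488.2 299.1]
 [537.  178.9]] 129.72852715516888
axis [ 0.4 -0.9] -66.60062481376545 c [513.1 239.2] 74 -3.5702907610062917 6.534186130842848
0.04 -74.66664639258506 75.68718940407193 [(np.float64(-28.831847298730896), np.float64(29.1034136892991)), (np.float64(-29.08307175319541), np.float64(33.22197971469828))]
  bright [-74.7 -71.9  59.8  60.6]
0.048 -73.30582945646198 76.34651813530613 [(np.float64(-29.997972669186126), np.float64(27.666986586833392)), (np.float64(-30.248025015266037), np.float64(31.766337103212894))]
  bright [-73.3 -70.6  60.5  61.3]
0.076 -68.54297018003109 78.65416869462554 [(np.float64(-34.079411465779465), np.float64(22.639491728203062)), (np.float64(-34.325361432513446), np.float64(26.6715879630142))]
  bright [-68.5 -65.9  63.1  63.9]
0.058 -71.60480828630801 77.17067904934875 [(np.float64(-31.455629382255157), np.float64(25.871452708751132)), (np.float64(-31.704216592854394), np.float64(29.94678383885624))]
  bright [-71.6 -68.9  61.5  62.2]
dish [[728.9 -11.3]]
bottle [[ 750.3 -127.8]]
box [[605.  488.1]]
```

move_arm(steps=[0,0,-0.1258,0.301,-0.289,-0.08,1,0,0,-0.1258,0.301,-0.289,-0.08,1,0,0,-0.1258,0.301,-0.289,-0.08,1,0,0,-0.1258,0.301,-0.289,-0.08,1,0,0,-0.1258,0.301,-0.289,-0.08,1,0,0,-0.1258,0.301,-0.289,-0.08,1,0,0,-0.1258,0.301,-0.289,-0.08,1,0,0,-0.1258,0.301,-0.289,-0.08,1,0,0,-0.1258,0.301,-0.289,-0.08,1,0,0,-0.1258,0.301,-0.289,-0.08,1], squeeze=60)

```text
clock: 1.1
position: [0.512, 0.2439, 0.1669]
ee_rot: [0.0, 0.551, 0.835, -0.001]
contact_force: [0.7, 0.9, 0.0]
width: 0.0854
gripper_force: 0.0
```

move_arm(steps=[0,0,0,0,0,-0.1,1,0,0,0,0,0,-0.1,1,0,0,0,0,0,-0.1,1,0,0,0,0,0,-0.143,1,0,0,0,0,0,-0.143,1,0,0,0,0,0,-0.143,1,0,0,0,0,0,-0.143,-1,0,0,0,0,0,-0.143,-1,0,0,0,0,0,-0.143,-1,0,0,0,0,0,-0.143,-1])

```text
clock: 2.1
position: [0.5103, 0.2469, 0.0263]
ee_rot: [0.001, 0.549, 0.836, 0.001]
contact_force: [-0.5, -0.4, -0.4]
width: 0.0283
gripper_force: 0.0
```

```bash
python3 - <<'E'
from rig import manip
s=manip.get_state();print(s["clock"],s["position"],s["ee_rot"],s["width"],s["gripper_force"],s["contact_force"],s["qpos"])
E
```

```text
2.1 [0.51031757 0.24690016 0.02633331] [5.07039606e-04 5.48968257e-01 8.35842767e-01 6.81447690e-04] 0.028250151880304573 0.0 [-0.4650052  -0.44478444 -0.35263204] [ 3.27867676e-01  4.71837911e-01  1.82180573e+00  5.01534143e-05
  8.46250655e-01 -8.07026602e-02]
```

move_arm(steps=[0,0,0,0,0,0,-1,0,0,0,0,0,0,-1,0,0,0,0,0,0,-1,0,0,0,0,0,0,-1,0,0,0,0,0,0,-1,0,0,0,0,0,0,-1,0,0,0,0,0,0.02,-1,0,0,0,0,0,0.04,-1,0,0,0,0,0,0.06,-1,0,0,0,0,0,0.06,-1])

```text
clock: 3.1
position: [0.5114, 0.2472, 0.0871]
ee_rot: [0.001, 0.549, 0.836, 0.002]
contact_force: [0.6, 0.6, -2.6]
width: 0.0112
gripper_force: 58.9
```

```bash
python3 - <<'E'
from rig import manip
s=manip.get_state();print(s["clock"],s["position"],s["ee_rot"],s["width"],s["gripper_force"],s["contact_force"],s["moment"])
E
```

```text
3.1 [0.51136329 0.24723159 0.08705141] [0.00135569 0.54894851 0.83585323 0.00175217] 0.011229989071824362 58.937761187553406 [ 0.58602094  0.62002876 -2.64212312] [ 0.00039749 -0.08836282 -0.02246413]
```

move_arm(steps=[0,0,-0.1081,0.0,0.0,0.085,-1,0,0,-0.1081,0.0,-0.0,0.085,-1,0,0,-0.1081,0.0975,-0.318,0.085,-1,0,0,-0.1081,0.0975,-0.318,0.085,-1,0,0,-0.1081,0.0975,-0.318,0.085,-1,0,0,-0.1081,0.0975,-0.318,0.085,-1,0,0,-0.1081,0.0975,-0.318,0.085,-1,0,0,-0.1081,0.0975,-0.318,0.085,-1,0,0,-0.1081,0.0975,-0.318,0.085,-1,0,0,-0.1081,0.0975,-0.318,0.085,-1], squeeze=80)

```text
clock: 4.1
position: [0.6083, -0.0762, 0.168]
ee_rot: [0.0, 0.798, 0.603, -0.001]
contact_force: [-0.6, -0.1, -2.3]
width: 0.0108
gripper_force: 82.0
```

```bash
python3 - <<'E'
from rig import manip
import cv2,pickle,numpy as np
d={n:manip.get_image(n) for n in("top","side")}; pickle.dump(d,open("im1.pkl","wb"))
s=manip.get_state();print(s["clock"],s["position"],s["ee_rot"],s["width"],s["gripper_force"],s["contact_force"],s["moment"])
def c(n,u,v,w,h,s): return cv2.resize(d[n]["pixels"][v:v+h,u:u+w],None,fx=s,fy=s,interpolation=cv2.INTER_CUBIC)
a=np.hstack([c("top",310,195,80,100,5),c("side",290,200,80,100,5)]); a=cv2.convertScaleAbs(a,alpha=1.8,beta=-30)
cv2.imwrite("pics/pre.png",a)
E
```

```text
4.2 [ 0.60648039 -0.07177302  0.16817384] [-0.00170118  0.79668126  0.60439647 -0.00099104] 0.01070867172945359 82.04503655433655 [-0.42850213 -0.38568962 -2.91042322] [0.10481208 0.00692239 0.0519085 ]
```

View pics/pre.png

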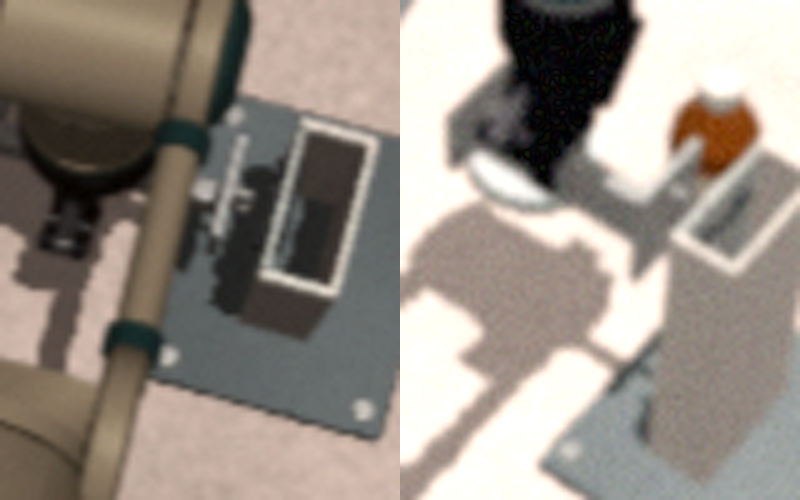

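The top crop shows the held plate at (243,135)–(213,240), roughly parallel to the strip rim at (300,118)–(262,278). The two are at almost the same height, so I'll measure the relative lateral offset.

```bash
python3 - <<'E'
import pickle,cv2,numpy as np
from h import *
np.set_printoptions(precision=1,suppress=True,linewidth=150)
im=pickle.load(open("im1.pkl","rb"))["top"]
ex=np.array([-0.268,-0.963]);ey=np.array([0.963,-0.268]);O=np.array([580.1,-172.3])
g=im["pixels"].max(2)
print(g[218:248,348:364])
P=onz(im,[(x+310,y+195) for x,y in((243/5,135/5),(213/5,240/5),(250/5,195/5))],.218)[:,:2]*1000-O
print(np.c_[P@ex,P@ey])
Q=onz(im,[(x/5+310,y/5+195) for x,y in((302,115),(378,138),(335,295),(258,275))],.224)[:,:2]*1000-O
print(np.c_[Q@ex,Q@ey],(Q@ey).mean())
E
```

```text
[[ 73  74  67  45  33  34  53  89 110 112  98  82  77  76  76  76]
 [ 50  56  57  43  36  46  59  83 103  99  84  78  78  76  76  75]
 [ 42  44  45  46  57  68  72  79  84  81  77  76  77  77  76  77]
 [ 41  40  39  48  65  75  77  77  79  78  78  76  76  76  76  76]
 [ 41  39  37  43  62  74  76  77  77  92 107  94  77  75  77  76]
 [ 40  39  37  40  60  74  77  76  77  98 111  95  77  77  76  76]
 [ 43  37  37  42  63  75  76  78  84 103 103  85  76  76  77  75]
 [ 64  44  37  47  65  75  76  77  92 109  98  79  76  76  75  75]
 [ 76  55  39  54  69  74  76  76  95 111  95  76  75  74  74  74]
 [ 77  57  44  59  72  75  75  78  97 104  89  75  72  72  72  72]
 [ 74  63  60  70  75  75  76  87 105  99  78  63  51  49  48  51]
 [ 75  70  72  75  75  75  75  94 113  96  63  46  40  39  38  39]
 [ 76  80  84  81  77  76  76  95 112  93  59  39  38  37  38  37]
 [ 81  96 106 106 101  84  79 101 106  87  60  41  37  37  36  36]
 [ 88 107 114 115 107  83  85 107 106  92  75  55  44  38  38  39]
 [ 90 111 117 117 103  78  92 114 106  98 101  94  71  44  37  38]
 [ 70  88 108 114  94  71  9
[... 336 characters left out ...]
  78  58  38  36  37  37  38  40  48]
 [ 36  39  45  53  88 113  99  72  54  39  37  37  38  39  42  48]
 [ 39  51  58  56  81 106  91  61  44  37  37  35  37  38  42  55]
 [ 38  56  67  59  58  69  71  55  40  36  36  36  38  39  41  72]
 [ 38  56  68  57  46  53  54  43  37  37  37  36  36  39  43  79]
 [ 40  57  64  52  45  56  53  40  37  37  36  37  33  33  48  92]
 [ 46  62  66  55  47  55  53  38  36  36  36  37  36  40  59  98]
 [ 55  70  71  68  63  53  42  37  36  36  36  37  38  44  78 106]
 [ 63  73  74  71  60  43  37  36  36  36  36  36  39  48  90 112]]
[[-26.3  27.8]
 [-27.  -30.5]
 [-14.5  -2.2]]
[[  0.8  45.3]
 [ 42.5  44.2]
 [ 41.9 -42.2]
 [  0.5 -42.8]] 1.1037200254328798
```

move_arm(steps=[0,0,0,0.0005,0,0.003,-1,0,0,0,-0.0006,-0.004,0.003,-1,0,0,0,-0.0017,-0.008,0.003,-1,0,0,0,-0.0027,-0.0117,0.003,-1,0,0,0,-0.0027,-0.0117,0.003,-1,0,0,0,-0.0027,-0.0117,0.003,-1,0,0,0,-0.0027,-0.0117,0.003,-1,0,0,0,-0.0027,-0.0117,0.003,-1,0,0,0,-0.0027,-0.0117,0.003,-1,0,0,0,-0.0027,-0.0117,0.003,-1])

```text
clock: 5.2
position: [0.6047, -0.0829, 0.1733]
ee_rot: [0.0, 0.796, 0.605, 0.0]
contact_force: [-0.5, 0.9, -3.4]
width: 0.0111
gripper_force: 82.1
```

```bash
cat > st.py <<'E'
from rig import manip
import numpy as np
s=manip.get_state()
ex=np.array([-0.268,-0.963]);ey=np.array([0.963,-0.268]);O=np.array([580.1,-172.3])
p=s["position"]*1000; f=s["contact_force"]; r=p[:2]-O; q=s["ee_rot"]
print("t %.2f back_x %.1f lat %.1f brz %.1f | F ex %.1f ey %.1f z %.1f | w %.4f g %.1f yaw %.2f tilt %.3f %.3f"%(s["clock"],r@ex+75,r@ey,p[2]-26.3,f[:2]@ex,f[:2]@ey,f[2],s["width"],s["gripper_force"],2*np.degrees(np.arctan2(q[2],q[1]))-180,q[0],q[3]),"M",s["moment"].round(2))
E
python3 st.py
```

```text
t 5.20 back_x -17.7 lat -0.2 brz 147.0 | F ex -0.7 ey -0.8 z -3.4 | w 0.0111 g 82.1 yaw -105.51 tilt 0.000 0.000 M [ 0.01 -0.02  0.01]
```

move_arm(steps=[0,0,0,-0.0003,-0.001,0,-1,0,0,0,-0.0005,-0.0019,0,-1,0,0,0,-0.0008,-0.0029,0,-1,0,0,0,-0.0011,-0.0039,0,-1,0,0,0,-0.0013,-0.0048,0,-1,0,0,0,-0.0013,-0.0048,0,-1,0,0,0,-0.0013,-0.0048,0,-1,0,0,0,-0.0013,-0.0048,0,-1,0,0,0,-0.0013,-0.0048,0,-1,0,0,0,-0.0013,-0.0048,0,-1])

```text
clock: 6.2
position: [0.6034, -0.0877, 0.1733]
ee_rot: [0.0, 0.796, 0.605, 0.0]
contact_force: [-0.6, -0.0, -3.2]
width: 0.0106
gripper_force: 82.1
```

```bash
python3 st.py
```

```text
t 6.20 back_x -12.7 lat -0.2 brz 147.0 | F ex 0.2 ey -0.5 z -3.2 | w 0.0106 g 82.1 yaw -105.50 tilt 0.000 0.000 M [ 0.01  0.02 -0.02]
```

move_arm(steps=[0,0,0,-0.0003,-0.001,0,-1,0,0,0,-0.0005,-0.0019,0,-1,0,0,0,-0.0008,-0.0029,0,-1,0,0,0,-0.0009,-0.0034,0,-1,0,0,0,-0.0009,-0.0034,0,-1,0,0,0,-0.0009,-0.0034,0,-1,0,0,0,-0.0009,-0.0034,0,-1,0,0,0,-0.0009,-0.0034,0,-1,0,0,0,-0.0009,-0.0034,0,-1,0,0,0,-0.0009,-0.0034,0,-1])

```text
clock: 7.2
position: [0.6028, -0.0899, 0.1734]
ee_rot: [-0.001, 0.796, 0.605, 0.001]
contact_force: [1.7, 4.4, -3.0]
width: 0.0107
gripper_force: 82.1
```

```bash
python3 st.py
```

```text
t 7.20 back_x -10.5 lat -0.2 brz 147.1 | F ex -4.7 ey 0.5 z -3.0 | w 0.0107 g 82.1 yaw -105.51 tilt -0.001 0.001 M [ 0.68 -0.21  0.07]
```

move_arm(steps=[0,0,0,-0.0005,-0.0019,-0.0006,-1,0,0,0,-0.0005,-0.0019,-0.0012,-1,0,0,0,-0.0005,-0.0019,-0.0018,-1,0,0,0,-0.0005,-0.0019,-0.0024,-1,0,0,0,-0.0005,-0.0019,-0.003,-1,0,0,0,-0.0005,-0.0019,-0.0036,-1,0,0,0,-0.0005,-0.0019,-0.0042,-1,0,0,0,-0.0005,-0.0019,-0.0048,-1,0,0,0,-0.0005,-0.0019,-0.0054,-1,0,0,0,-0.0005,-0.0019,-0.006,-1])

```text
clock: 8.2
position: [0.6036, -0.0902, 0.169]
ee_rot: [-0.0, 0.796, 0.605, 0.003]
contact_force: [3.0, 11.4, 3.1]
width: 0.0106
gripper_force: 83.0
```

```bash
python3 st.py
```

```text
t 8.20 back_x -10.4 lat 0.6 brz 142.7 | F ex -11.7 ey -0.2 z 3.1 | w 0.0106 g 83.0 yaw -105.51 tilt -0.000 0.003 M [ 1.1  -0.21 -0.09]
```

move_arm(steps=[0,0,0,0,0,-0.0005,-1,0,0,0,0,0,-0.001,-1,0,0,0,0,0,-0.0015,-1,0,0,0,0,0,-0.002,-1,0,0,0,0,0,-0.0025,-1,0,0,0,0,0,-0.003,-1,0,0,0,0,0,-0.0035,-1,0,0,0,0,0,-0.004,-1,0,0,0,0,0,-0.0045,-1,0,0,0,0,0,-0.005,-1])

```text
clock: 9.2
position: [0.6039, -0.0903, 0.1641]
ee_rot: [-0.0, 0.796, 0.605, 0.003]
contact_force: [2.8, 10.7, 3.6]
width: 0.0106
gripper_force: 83.0
```

```bash
python3 st.py
```

```text
t 9.20 back_x -10.3 lat 0.9 brz 137.8 | F ex -11.1 ey -0.2 z 3.6 | w 0.0106 g 83.0 yaw -105.51 tilt -0.000 0.003 M [ 1.05 -0.25  0.  ]
```

move_arm(steps=[0,0,0,0,0,-0.0005,-1,0,0,0,0,0,-0.001,-1,0,0,0,0,0,-0.0015,-1,0,0,0,0,0,-0.002,-1,0,0,0,0,0,-0.0025,-1,0,0,0,0,0,-0.003,-1,0,0,0,0,0,-0.0035,-1,0,0,0,0,0,-0.004,-1,0,0,0,0,0,-0.0045,-1,0,0,0,0,0,-0.005,-1])

```text
clock: 10.2
position: [0.6039, -0.0904, 0.1591]
ee_rot: [-0.0, 0.796, 0.605, 0.003]
contact_force: [2.4, 9.7, 2.8]
width: 0.0107
gripper_force: 83.0
```

```bash
python3 st.py
```

```text
t 10.20 back_x -10.3 lat 1.0 brz 132.8 | F ex -10.0 ey -0.3 z 2.8 | w 0.0107 g 83.0 yaw -105.51 tilt -0.000 0.003 M [ 0.98 -0.29 -0.01]
```

move_arm(steps=[0,0,0,0,0,-0.0005,-1,0,0,0,0,0,-0.001,-1,0,0,0,0,0,-0.0015,-1,0,0,0,0,0,-0.002,-1,0,0,0,0,0,-0.0025,-1,0,0,0,0,0,-0.003,-1,0,0,0,0,0,-0.0035,-1,0,0,0,0,0,-0.004,-1,0,0,0,0,0,-0.0045,-1,0,0,0,0,0,-0.005,-1])

```text
clock: 11.2
position: [0.6022, -0.0933, 0.1528]
ee_rot: [0.001, 0.796, 0.606, -0.0]
contact_force: [-0.4, -0.0, -3.1]
width: 0.0105
gripper_force: 82.1
```

```bash
python3 st.py
```

```text
t 11.20 back_x -7.0 lat 0.1 brz 126.5 | F ex 0.1 ey -0.3 z -3.1 | w 0.0105 g 82.1 yaw -105.45 tilt 0.001 -0.000 M [0.04 0.   0.04]
```

The hooks have entered the slots: the plate advanced 3.4 mm and the force dropped. Next I'll press in.

move_arm(steps=[0,0,0,-0.0003,-0.001,0,-1,0,0,0,-0.0005,-0.0019,0,-1,0,0,0,-0.0008,-0.0029,0,-1,0,0,0,-0.0011,-0.0039,0,-1,0,0,0,-0.0013,-0.0048,0,-1,0,0,0,-0.0016,-0.0058,0,-1,0,0,0,-0.0019,-0.0067,0,-1,0,0,0,-0.0021,-0.0077,0,-1,0,0,0,-0.0025,-0.0091,0,-1,0,0,0,-0.0025,-0.0091,0,-1])

```text
clock: 12.2
position: [0.6, -0.1, 0.1524]
ee_rot: [-0.001, 0.796, 0.605, 0.002]
contact_force: [3.4, 8.9, -2.4]
width: 0.0105
gripper_force: 82.1
```

```bash
python3 st.py
```

```text
t 12.20 back_x 0.0 lat -0.2 brz 126.1 | F ex -9.4 ey 0.9 z -2.4 | w 0.0105 g 82.1 yaw -105.54 tilt -0.001 0.002 M [ 1.17 -0.37 -0.03]
```

move_arm(steps=[0,0,0,-0.0003,-0.001,0,-1,0,0,0,-0.0005,-0.0019,0,-1,0,0,0,-0.0005,-0.0019,0,-1,0,0,0,-0.0005,-0.0019,0,-1,0,0,0,-0.0005,-0.0019,-0.001,-1,0,0,0,-0.0005,-0.0019,-0.002,-1,0,0,0,-0.0005,-0.0019,-0.003,-1,0,0,0,-0.0005,-0.0019,-0.004,-1,0,0,0,-0.0005,-0.0019,-0.005,-1,0,0,0,-0.0005,-0.0019,-0.006,-1])

```text
clock: 13.2
position: [0.6007, -0.1002, 0.1484]
ee_rot: [-0.001, 0.796, 0.605, 0.004]
contact_force: [3.2, 14.8, 6.5]
width: 0.0109
gripper_force: 83.5
```

```bash
python3 st.py
```

```text
t 13.20 back_x 0.0 lat 0.5 brz 122.1 | F ex -15.2 ey -0.9 z 6.5 | w 0.0109 g 83.5 yaw -105.54 tilt -0.001 0.004 M [ 1.6  -0.25 -0.03]
```

move_arm(steps=[0,0,0,0,0,-0.0006,-1,0,0,0,0,0,-0.0012,-1,0,0,0,0,0,-0.0018,-1,0,0,0,0,0,-0.0024,-1,0,0,0,0,0,-0.003,-1,0,0,0,0,0,-0.0036,-1,0,0,0,0,0,-0.0042,-1,0,0,0,0,0,-0.0048,-1,0,0,0,0,0,-0.0054,-1,0,0,0,0,0,-0.006,-1])

```text
clock: 14.2
position: [0.6013, -0.1004, 0.1426]
ee_rot: [-0.001, 0.796, 0.605, 0.004]
contact_force: [3.3, 14.1, 6.9]
width: 0.0108
gripper_force: 83.4
```

```bash
python3 st.py
```

```text
t 14.20 back_x 0.1 lat 1.1 brz 116.3 | F ex -14.5 ey -0.6 z 6.9 | w 0.0108 g 83.4 yaw -105.54 tilt -0.001 0.004 M [ 1.73 -0.33  0.02]
```

move_arm(steps=[0,0,0,0,0,-0.0005,-1,0,0,0,0,0,-0.001,-1,0,0,0,0,0,-0.0015,-1,0,0,0,0,0,-0.002,-1,0,0,0,0,0,-0.0025,-1,0,0,0,0,0,-0.003,-1,0,0,0,0,0,-0.003,-1,0,0,0,0,0,-0.003,-1,0,0,0,0,0,-0.003,-1,0,0,0,0,0,-0.003,-1])

```text
clock: 15.2
position: [0.6014, -0.1003, 0.1419]
ee_rot: [0.0, 0.796, 0.605, 0.005]
contact_force: [0.3, 16.2, 16.7]
width: 0.0105
gripper_force: 85.1
```

```bash
python3 st.py
```

```text
t 15.20 back_x -0.1 lat 1.3 brz 115.6 | F ex -15.7 ey -4.0 z 16.7 | w 0.0105 g 85.1 yaw -105.53 tilt 0.000 0.005 M [ 1.54  0.22 -0.07]
```

move_arm(steps=[0,0,0,0.0004,0.0014,0,-1,0,0,0,0.0008,0.0029,0,-1,0,0,0,0.0008,0.0029,-0.0005,-1,0,0,0,0.0008,0.0029,-0.001,-1,0,0,0,0.0008,0.0029,-0.0015,-1,0,0,0,0.0008,0.0029,-0.0015,-1,0,0,0,0.0008,0.0029,-0.0015,-1,0,0,0,0.0008,0.0029,-0.001,-1,0,0,0,0.0008,0.0029,0,-1,0,0,0,0.0008,0.0029,0.001,-1])

```text
clock: 16.2
position: [0.6014, -0.1, 0.1411]
ee_rot: [0.001, 0.796, 0.605, 0.002]
contact_force: [0.7, 8.4, 4.8]
width: 0.0105
gripper_force: 83.4
```

```bash
python3 st.py
```

```text
t 16.20 back_x -0.4 lat 1.2 brz 114.8 | F ex -8.3 ey -1.5 z 4.8 | w 0.0105 g 83.4 yaw -105.51 tilt 0.001 0.002 M [ 0.79 -0.16 -0.05]
```

move_arm(steps=[0,0,0,0.0005,0.0019,0.0015,-1,0,0,0,0.0005,0.0019,0.0015,-1,0,0,0,0.0005,0.0019,0.0015,-0.5,0,0,0,0.0005,0.0019,0.0015,1,0,0,0,0.0005,0.0019,0.0015,1,0,0,0,0.0005,0.0019,0.0015,1,0,0,0,0.0005,0.0019,0.0015,1,0,0,0,0.0005,0.0019,0.0015,1,0,0,0,0.0005,0.0019,0.0015,1,0,0,0,0.0005,0.0019,0.0015,1])

```text
clock: 17.2
position: [0.6003, -0.0993, 0.1398]
ee_rot: [0.0, 0.796, 0.605, 0.0]
contact_force: [-0.5, 0.5, 0.1]
width: 0.0854
gripper_force: 0.0
```

```bash
python3 st.py
```

```text
t 17.20 back_x -0.7 lat -0.1 brz 113.5 | F ex -0.3 ey -0.6 z 0.1 | w 0.0854 g 0.0 yaw -105.51 tilt 0.000 0.000 M [ 0.01  0.02 -0.  ]
```

move_arm(steps=[0,0,0,0,0,0.03,1,0,0,0,0,0,0.07,1,0,0,0,0,0,0.11,1,0,0,0,0,0,0.15,1,0,0,0,0,0.03,0.18,1,0,0,0,-0.03,0.07,0.18,1,0,0,0,-0.06,0.11,0.18,1,0,0,0,-0.09,0.15,0.18,1,0,0,0,-0.12,0.19,0.18,1,0,0,0,-0.15,0.23,0.18,1])

```text
clock: 18.2
position: [0.4488, 0.132, 0.32]
ee_rot: [0.0, 0.796, 0.605, 0.0]
contact_force: [0.7, 0.3, 0.5]
width: 0.085
gripper_force: 0.0
```

```bash
python3 - <<'E'
from rig import manip
import cv2,numpy as np,pickle
d={n:manip.get_image(n) for n in("top","side")}; pickle.dump(d,open("im2.pkl","wb"))
def c(n,u,v,w,h,s): return cv2.resize(d[n]["pixels"][v:v+h,u:u+w],None,fx=s,fy=s,interpolation=cv2.INTER_CUBIC)
a=np.hstack([c("top",320,205,66,66,6),c("side",300,215,66,66,6)]); a=cv2.convertScaleAbs(a,alpha=1.8,beta=-30)
cv2.imwrite("pics/end.png",a)
E
```

```text
(no output)
```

View pics/end.png

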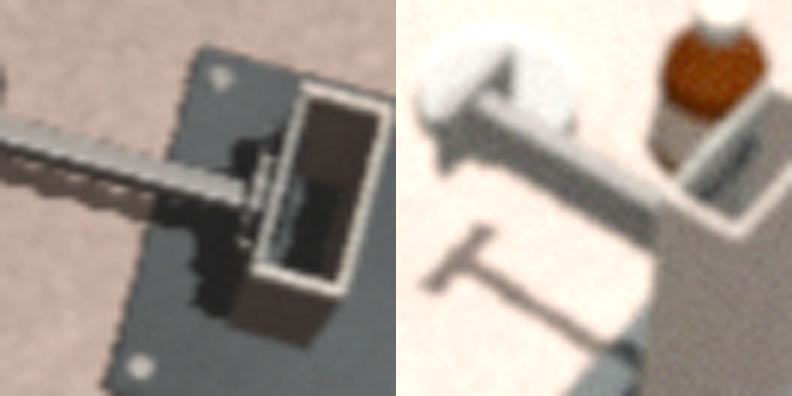

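```bash
python3 - <<'E'
import pickle,numpy as np
from h import *
im=pickle.load(open("im2.pkl","rb"))["top"]; g=im["pixels"].max(2)
print(g[222:252,354:372])
O=np.array([580.1,-172.3]);ex=np.array([-0.268,-0.963]);ey=np.array([0.963,-0.268])
P=lambda x,y,z:np.r_[(O+x*ex+y*ey)/1000,z]
for y in(-28,-25,-19,-13,0,13,19,25,28): print(y,"plate",proj(im,[P(-3,y,.192)])[0].round(1),"nose",proj(im,[P(-3,y,.2025)])[0].round(1))
E
```

```text
[[ 76  75  75  76  77  75  74  74  75  74  74  74  74  72  75  96  96  68]
 [ 75  76  75  76  76  76  75  75  76  73  73  74  74  71  71  97  93  63]
 [ 76  76  74  75  76  75  75  74  75  74  74  71  72  67  79  98  83  57]
 [ 75  75  75  74  74  75  74  74  74  74  73  68  66  63  89 103  80  55]
 [ 74  74  75  75  75  74  74  72  72  73  77  70  58  61  94  96  67  52]
 [ 75  74  74  74  74  73  71  71  71  70  64  53  47  71 104  90  55  51]
 [ 74  74  74  74  71  60  48  49  49  51  50  46  43  76 100  79  50  48]
 [ 75  75  75  73  62  45  40  39  40  52  53  45  46  86  98  68  47  48]
 [ 76  75  75  71  57  40  38  38  41  61  65  45  55  94  94  59  47  49]
 [ 74  75  74  72  57  40  38  39  43  78  96  75  76 104  88  49  48  50]
 [ 75  74  72  71  56  40  37  38  46  81  88  63  81 101  79  50  49  49]
 [ 83  71  63  55  46  40  37  39  60  90  83  63  91  97  68  49  48  49]
 [104 100  98  87  67  53  44  44  81 106  84  65  96  97  66  56  50  46]
 [111 110 109 105 100  98  76  55  87 113  88  82 104  89  59  60  53  40]
 [112 114 113 111 110 108  85  61  88 101  81  95 
[... 831 characters left out ...]
5  40  37  37  37]
 [ 38  37  36  38  38  40  41  55  86 103  93  79  64  45  38  37  38  36]
 [ 37  37  37  37  37  40  44  68 108 128 123 113  92  64  51  44  40  37]
 [ 36  38  37  36  39  38  44  63  99 119 127 132 129 125 112  87  67  57]
 [ 38  37  37  37  38  39  44  53  65  73  83  93 109 128 133 129 125 115]]
-28 plate [361.1 245.8] nose [361.3 245.3]
-25 plate [361.4 244.8] nose [361.6 244.2]
-19 plate [362.  242.6] nose [362.2 242.1]
-13 plate [362.6 240.5] nose [362.8 239.9]
0 plate [363.8 235.9] nose [364.1 235.3]
13 plate [365.1 231.2] nose [365.3 230.6]
19 plate [365.6 229.1] nose [365.9 228.5]
25 plate [366.2 227. ] nose [366.5 226.3]
28 plate [366.5 225.9] nose [366.8 225.3]
```

The plate's bright top edge is dark exactly where the two noses should be (rows 227–230 and 240–244), so the catch has sprung out over it.

```bash
python3 -c "
from rig import manip
print(manip.sign_off())"
```

```text
the job is handed in; nothing more can be done
None
```

The bracket hangs in the top two slots with its plate against the strip and the catch sprung out over it. It is released, the other items were not touched, and the job was handed in at about 18 s; no verdict came back.

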